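# Show a furniture foot hole-up to the extractor

### The job

Press the dust extractor's yellow pedal right down to its stop, then pick up the square brown wooden furniture foot that lies on the bench, find which of its two ends has the blind bolt hole (from above they look alike) and turn it over so that the hole looks straight up. Hold it still like that in the gripper, well clear of the bench and with the hole within 15 cm of the extraction nozzle's mouth but not touching the nozzle: the program finishes while still holding it there. Leave the tape measure, the glue bottle and the screwdriver where they are.

Things in the scene. Friction and masses are not known exactly. Their poses are not given: they have to be found in the camera images.
- foot: Loose square furniture foot of brown wood with two thin brass bands, 80 mm long (its x axis) by 46 x 46 mm, about 0.13 kg, lying on one long side; its drilled end may point any level way except within 70 degrees of straight ahead of the robot (world +x). Origin: centre of the long face it lies on, so 23 mm below its middle line; z up as it lies. The +x end has a blind hole, 24 mm across and 40 mm deep, on its middle line; the -x end is solid. Both ends look alike from above.
- foot_hole (a point): Centre of the hole's mouth, in the foot's +x end face: 40 mm along x and 23 mm up from the foot's origin; same axes as the foot.
- pedal (a joint): Angle of the pedal plate: 0 up (at rest, plate level), grows as it is pressed, 0.22 at the stop. A spring pushes it back up: at the pad it takes about 3 N to start and 8.5 N to reach the stop, where it must be held a moment (0.2 s).
- pedal_pad (a point): Middle of the tread on top of the yellow pedal plate, 49 mm above the bench at rest and about 20 mm lower at the stop. The axes are those of the plate: the hinge line runs along y, 90 mm from this point in +x and 4 mm below it; the plate is 98 mm wide (y) and reaches 35 mm beyond this point in -x. It stands on a fixed black base 150 x 120 mm, with two cheeks up to 54 mm high at the hinge.
- nozzle_mouth (a point): Centre of the round mouth of the yellow extraction nozzle, 170 mm above the bench, 90 mm across; it looks along its own -x. Behind the mouth (+x) are a 45 mm long bell, a pipe, and a fixed stand with a 110 mm square foot.
- nozzle: The fixed nozzle and stand as a whole; origin on the bench straight under the mouth, same axes as the mouth.
- tape: Bystander: yellow tape measure, 65 x 34 x 60 mm, standing on the bench; origin under its centre.
- glue: Bystander: yellow glue bottle, 54 mm across, 150 mm high; origin under its centre.
- driver: Bystander: screwdriver with an orange handle, 200 mm long along x, handle to -x; origin under its middle.
Mind the look-alikes: they are no part of the job. What is shaped like the foot but turquoise is not meant. What is shaped like the nozzle but orange is not meant.

How it is judged:
By the outcome, as a careful person would: the job done as asked, in the order asked, and still so for the second after the job is handed in, while the arm keeps its last pose, push and grip.
It also fails if it takes over 51 s, if anything falls off the work surface, if the arm or the gripper's body presses on something with over 40 N, if the wrist force passes 120 N, or if a joint passes its speed limit or range.

### The arm

A 6-joint arm with a two-finger parallel gripper is mounted at the origin on the work surface. World frame = base frame: x ahead of the robot, y to its left, z up, the work surface at z = 0. Lengths are in mm, angles in rad, forces in N, time in s.
With the tool pointing down it reaches from about 350 to 975 mm from the base axis. Payload 7.1 kg.
Tool frame: the origin (TCP) lies at the very end of the fingers, on their centre line; the grasp point (between the pads) lies 19 mm behind it; z points along the fingers, y is the direction in which the jaws open and shut (so a half turn about z gives the same grasp; the last joint's range is limited). The gripper opens to 88 mm and grips with 3 to 60 N. Pads are 20 mm wide; open, the fingers measure 115 mm over their backs; the gripper's body (75 mm by 178 mm) begins 61 mm behind the grasp point.
Start: joints at [-1.363, 0.423, 1.63, -0, 1.089, -0.019], TCP at [140.557, -608.973, 222.675] pointing down, gripper open.
Joint ranges: [-3, 3], [-0.9, 2.11], [0.09, 2.58], [-1.31, 4.45], [0.11, 2.69], [-2.54, 2.54]. Speed limits (rad/s): [2.39, 2.39, 3.01, 3.14, 3.14, 3.14].

### API

Orientations are given as a rotation vector (axis times angle).
In Python, from workcell import * gives the robot as it stands.
- The arm moves only by the tool play_rows, never from a script. Its argument "plan" is text: rows parted by semicolons, each of 7 numbers parted by spaces: the finger opening in cm, from 0 to 8.78, then the shift along the tool's x, y, z in cm, then the turn, a rotation vector about the tool's x, y, z in degrees. A call has 1 to 20 rows; each row shifts and turns the commanded pose from where the row before left it, along the tool's axes as they then stand; what a row does not reach is not made up. A row lasts 1/8 s, in which the tool goes at most 62.5 mm and 10.7 degrees, less where a joint would pass 70% of its speed; a pose out of reach is approached as far as the arm can. A call is refused whole if a number of a shift passes 6.25 or a number of a turn 10.7, either way. A call with a gripper value outside its range is refused whole. The fingers move at their own pace and stop on an object; the grip force is fixed at half the most. Time passes only in rows, so rows that do not move let the fingers close. It gives the time, the measured TCP pose, the force and the opening at its end, in the units of the state.
- get_obs(): the state, without advancing time (a new reading comes with each control period).
- get_image(name): name is "scene" or "top" or "wrist"; returns a dict with "pixels" (480x640x3 uint8, red, green, blue), "range_z" (480x640 float32, mm along the optical axis (not along the pixel's ray), 0 where there is no reading), "fx", "fy", "cx", "cy" (pixels), "eye" and "attitude" of the camera in the world. Camera axes: x right, y down, z forward; pixel columns grow to the right and rows downward; lengths in mm; the calibration is good to about 2 mm. A picture is of the moment at which its call begins.
- close_job(): hands the job in, once; it reports no verdict.
The state is a dict: "t": time; "qpos": joint angles; "qvel": joint speeds; "joint_torque": joint torques, N m; "ee_pos": TCP position; "orientation": TCP orientation; "ft_force": force on the tool from outside, world axes, zero at the start; "moment": the same for the moment, N m; "width": finger opening in mm.
Only numpy, scipy, OpenCV 4.12 (cv2) and the standard library are available. Lean on these libraries where they do the work, as an engineer would, in place of code of your own. Each camera call takes 0.05 s, during which the arm holds its last target. There are 200 camera calls.

## Working session

There is one attempt and no reset: what is moved stays moved. The work goes in short steps, Python scripts to look and compute and a tool call to move; the robot and the scene stay as the last step left them, time stands still between calls to the robot, and variables do not carry over. Pictures are saved under pics/ and viewed, about 8 in all and at most 12, crops included, and the job is handed in when it is done.

Besides the shell and the picture viewer there is one more tool, called after "Emit:" by a JSON object that holds its "method" and its "body". play_rows: Moves the arm, as the interface text tells. Its arguments: {"type":"object","properties":{"plan":{"type":"string"}},"required":["plan"]}

```bash
mkdir -p pics; ls; cat > h.py <<'E'
from workcell import *
import numpy as np, cv2
from scipy.spatial.transform import Rotation as R
def att(a):
    a=np.array(a,float)
    return a if a.shape==(3,3) else (R.from_rotvec(a).as_matrix() if a.size==3 else R.from_quat(a).as_matrix())
def cloud(im):
    z=im["range_z"]; v,u=np.mgrid[:480,:640]
    P=np.stack([(u-im["cx"])/im["fx"]*z,(v-im["cy"])/im["fy"]*z,z],-1)
    W=P@att(im["attitude"]).T+np.array(im["eye"]); W[z==0]=np.nan
    return W
def save(n,im,crop=None,s=1):
    p=im["pixels"][:,:,::-1]
    if crop: p=p[crop[1]:crop[3],crop[0]:crop[2]]
    cv2.imwrite("pics/"+n,cv2.resize(p,None,fx=s,fy=s,interpolation=cv2.INTER_CUBIC))
E
python3 - <<'E'
from h import *
o=get_obs();print(o)
for n in("top","scene"):
    im=get_image(n);save(n+"1.png",im);np.savez(n+".npz",W=cloud(im),p=im["pixels"]);print(n,im["eye"],im["attitude"],im["fx"])
E
```

```text
pics
{'t': 0.0, 'qpos': array([-1.36300866e+00,  4.23835367e-01,  1.63070067e+00, -5.77053282e-05,
        1.08859024e+00, -1.89701980e-02]), 'qvel': array([ 0.00181014, -0.00010292,  0.00091319,  0.00010743, -0.00039146,
        0.00059116]), 'joint_torque': array([-3.72312516e-04, -5.44634628e+01, -2.73666251e+01,  6.44262764e-02,
        2.27873161e-02, -1.37520647e-04]), 'ee_pos': array([ 140.42388741, -608.44302274,  221.90092357]), 'orientation': array([-3.11990505e+00, -3.55297407e-01,  3.06863528e-04]), 'ft_force': array([ 0.19205003,  0.11438336, -0.74459958]), 'moment': array([-0.01734589,  0.03467231,  0.02324546]), 'width': 87.78880291573365}
top [ 322.73641281  -11.88087475 1351.51243314] [-2.00754643  2.21235871 -0.22516034] 597.5582783805303
scene [1193.80425977 -699.35169146  746.32009701] [-2.04907545 -0.80783154  0.41729218] 536.5843275387667
```

View pics/top1.png

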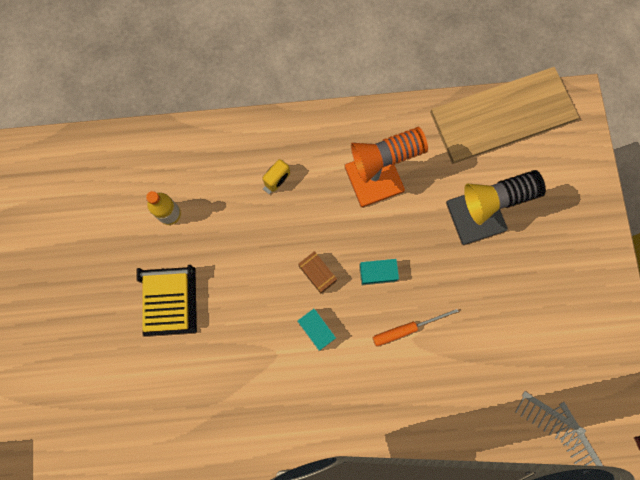

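View pics/scene1.png

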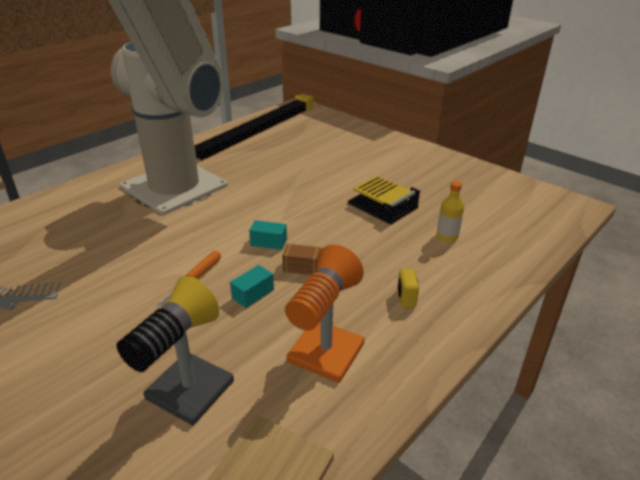

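Top view: the foot is the brown block at (318,272), and the turquoise look-alikes are at (379,271) and (317,330). The yellow nozzle is at (482,203), with its orange look-alike at (370,160). The pedal is at (167,302). Bystanders: tape (276,177), glue (162,207) and driver (415,327). The scene view agrees: foot (300,259), yellow nozzle (195,300), pedal (385,195).

```bash
python3 - <<'E'
from h import *
d=np.load("top.npz");W=d["W"];p=d["p"];hsv=cv2.cvtColor(p,cv2.COLOR_RGB2HSV)
for u,v in[(318,272),(379,271),(317,330),(482,203),(370,160),(276,177),(162,207),(398,334),(167,302),(320,400),(152,325),(180,325),(152,285),(180,285),(143,272),(192,272)]:
    print((u,v),W[v,u].round(),hsv[v,u])
def box(name,c,r,zlo,zhi,hs=None):
    m=(np.hypot(W[...,0]-c[0],W[...,1]-c[1])<r)&(W[...,2]>zlo)&(W[...,2]<zhi)
    if hs is not None: m&=hs
    q=W[m]; rect=cv2.minAreaRect(q[:,:2].astype(np.float32)); print(name,m.sum(),rect,"z",np.median(q[:,2]).round(1))
c=W[272,318]; box("foot",c,65,35,60)
yel=(hsv[...,0]>18)&(hsv[...,0]<35)&(hsv[...,1]>150)&(hsv[...,2]>110)
c=W[302,167]; box("pedal",c,110,40,75,yel);box("pedbase",c,130,10,75)
c=W[203,482]; box("bell",c,110,100,240,yel)
m=(np.hypot(W[...,0]-c[0],W[...,1]-c[1])<150)&(W[...,2]>80)
q=W[m];print("pipe pca",q.mean(0),np.linalg.svd(q[:,:2]-q[:,:2].mean(0),full_matrices=False)[2][0])
box("pipe",c,170,100,260); box("nzbase",c,170,8,40)
E
```

```text
(318, 272) [520. -20.  46.] [ 13 176 142]
(379, 271) [ 508. -154.   49.] [ 85 196 139]
(317, 330) [394.  -6.  47.] [ 85 192 142]
(482, 203) [ 600. -354.  210.] [ 22 216 189]
(370, 160) [ 712. -145.  204.] [ 12 228 191]
(276, 177) [743.  54.  58.] [ 22 212 207]
(162, 207) [683. 301. 109.] [ 22 220 146]
(398, 334) [ 369. -181.   27.] [ 12 217 215]
(167, 302) [485. 314.  49.] [125  67  23]
(320, 400) [245.   2.   2.] [ 16 129 211]
(152, 325) [439. 349.  48.] [ 23 189 136]
(180, 325) [433. 288.  51.] [ 23 196 225]
(152, 285) [526. 346.  46.] [ 23 196 219]
(180, 285) [519. 283.  53.] [ 23 200 217]
(143, 272) [561. 372.  23.] [30 28 72]
(192, 272) [548. 259.  36.] [ 9 73 35]
foot 771 ((521.8262939453125, -17.548736572265625), (80.72506713867188, 46.08739471435547), 32.98698806762695) z 46.2
pedal 2087 ((486.51153564453125, 321.0362548828125), (99.09124755859375, 122.20897674560547), 87.79402923583984) z 49.8
pedbase 3489 ((491.813232421875, 314.3995056152344), (132.58615112304688, 150.9667510986328), 89.05756378173828) z 49.1
bell 1054 ((614.322509765625, -368.3783264160156), (87.15460205078125, 47.31599044799805), 12.853082656860352) z 190.3
pipe pca [ 620.35475623 -405.20925234  183.69655821] [-0.18487016  0.98276295]
pipe 2513 ((638.7275390625, -354.3094482421875), (273.8106384277344, 136.10894775390625), 71.33887481689453) z 192.0
nzbase 1677 ((604.2413330078125, -358.57275390625), (331.16949462890625, 294.7857666015625), 36.352699279785156) z 19.7
```

Emit:
{"method": "play_rows", "body": {"plan": "0 4.54 -3.54 -0.3 0 0 0;0 4.54 -3.54 -0.3 0 0 0;0 4.54 -3.54 -0.3 0 0 0;0 4.54 -3.54 -0.3 0 0 0;0 4.54 -3.54 -0.3 0 0 0;0 4.54 -3.54 -0.3 0 0 0;0 4.54 -3.54 -0.3 0 0 0;0 4.54 -3.54 -0.3 0 0 0;0 1.58 -5.5 0 0 0 0;0 1.58 -5.5 0 0 0 0;0 1.58 -5.5 0 0 0 0;0 1.58 -5.5 0 0 0 0;0 1.58 -5.5 0 0 0 0;0 1.58 -5.5 0 0 0 0;0 1.58 -5.5 0 0 0 0;0 1.58 -5.5 0 0 0 0;0 1.58 -5.5 0 0 0 0;0 1.58 -5.5 0 0 0 0;0 0 0 0 0 0 0"}}

```text
t: 2.48
ee_pos: [460.8, 323.4, 246.2]
orientation: [-3.12, -0.362, -0.0]
ft_force: [-0.3, 0.0, -0.8]
width: 0.5
```

```bash
cat >> h.py <<'E'
def st():
    o=get_obs(); r=R.from_rotvec(o["orientation"])
    with open("log.txt","a") as f: f.write(repr((list(o["qpos"]),list(o["ee_pos"]),list(o["orientation"])))+"\n")
    M=r.as_matrix(); print("t",o["t"],"q",o["qpos"].round(3),"p",o["ee_pos"].round(1),"F",o["ft_force"].round(1),"w",round(o["width"],1)); print("x",M[:,0].round(3),"y",M[:,1].round(3),"z",M[:,2].round(3),"hdgx",np.degrees(np.arctan2(M[1,0],M[0,0])).round(2))
    return o,M
def to(t):
    o,M=st(); print("delta tool cm",(M.T@(np.array(t,float)-o["ee_pos"])/10).round(2))
E
python3 - <<'E'
from h import *
to([458,321,60])
im=get_image("wrist");save("w1.png",im)
W=cloud(im);hsv=cv2.cvtColor(im["pixels"],cv2.COLOR_RGB2HSV)
yel=(hsv[...,0]>18)&(hsv[...,0]<35)&(hsv[...,1]>150)&(W[...,2]>35)&(W[...,2]<60)
if yel.sum()>50:print(yel.sum(),cv2.minAreaRect(W[yel][:,:2].astype(np.float32)))
E
```

```text
t 2.475 q [0.591 0.305 1.748 0.    1.088 1.93 ] p [460.8 323.4 246.2] F [-0.3  0.  -0.8] w 0.5
x [0.973 0.229 0.   ] y [ 0.229 -0.973 -0.   ] z [ 0.  0. -1.] hdgx 13.23
delta tool cm [-0.33  0.17 18.62]
7974 ((486.41827392578125, 319.0055847167969), (98.2711410522461, 119.9913558959961), 88.25114440917969)
```

Emit:
{"method": "play_rows", "body": {"plan": "0 -0.3 0.2 6 0 0 0;0 0 0 6 0 0 0;0 0 0 6 0 0 0;0 0 0 1 0 0 0;0 0 0 0.8 0 0 0;0 0 0 0.8 0 0 0;0 0 0 0.6 0 0 0;0 0 0 0.4 0 0 0;0 0 0 0 0 0 0"}}

```text
t: 3.65
ee_pos: [460.5, 318.0, 32.6]
orientation: [-3.12, -0.356, -0.006]
ft_force: [1.1, -4.7, 8.6]
width: 0.6
```

Emit:
{"method": "play_rows", "body": {"plan": "0 0 0 0.2 0 0 0;0 0 0 0.2 0 0 0;0 0 0 0.2 0 0 0;0 0 0 0 0 0 0;0 0 0 0 0 0 0"}}

```text
t: 4.28
ee_pos: [461.0, 318.0, 29.7]
orientation: [-3.12, -0.356, -0.008]
ft_force: [-4.9, -10.5, 38.4]
width: 0.5
```

Emit:
{"method": "play_rows", "body": {"plan": "0 0 0 -0.1 0 0 0;0 0 0 0 0 0 0;0 0 0 -6 0 0 0;4 0 0 -6 0 0 0;8.78 0 0 -6 0 0 0;8.78 -0.3 5.67 0 0 0 0;8.78 -0.3 5.67 0 0 0 0;8.78 -0.3 5.67 0 0 0 0;8.78 -0.3 5.67 0 0 0 0;8.78 -0.3 5.67 0 0 0 0;8.78 -0.3 5.67 0 0 0 0;8.78 0 0 0 0 0 -10;8.78 0 0 0 0 0 -10;8.78 0 0 0 0 0 -10;8.78 0 0 0 0 0 -10;8.78 0 0 0 0 0 -10;8.78 0 0 0 0 0 -10;8.78 0 0 0 0 0 -10;8.78 0 0 0 0 0 -10;8.78 0 0 0 0 0 -10"}}

```text
t: 6.78
ee_pos: [518.3, -18.0, 207.0]
orientation: [1.947, 2.462, 0.003]
ft_force: [0.6, -0.9, -0.4]
width: 88.0
```

```bash
python3 - <<'E'
from h import *
to([522,-17.5,150])
im=get_image("wrist");save("w2.png",im)
W=cloud(im);hsv=cv2.cvtColor(im["pixels"],cv2.COLOR_RGB2HSV)
m=(hsv[...,0]<20)&(W[...,2]>38)&(W[...,2]<52)&(np.hypot(W[...,0]-522,W[...,1]+17)<60)
print(m.sum(),cv2.minAreaRect(W[m][:,:2].astype(np.float32)))
E
```

```text
t 6.775 q [-0.058  0.287  1.879  0.     0.973 -0.291] p [518.3 -18.  207. ] F [ 0.6 -0.9 -0.4] w 88.0
x [-0.231  0.973 -0.001] y [0.973 0.231 0.003] z [ 0.003 -0.    -1.   ] hdgx 103.33
delta tool cm [-0.04  0.36  5.71]
3724 ((521.9974365234375, -19.477279663085938), (79.99871826171875, 46.84989929199219), 32.94276428222656)
```

View pics/w2.png

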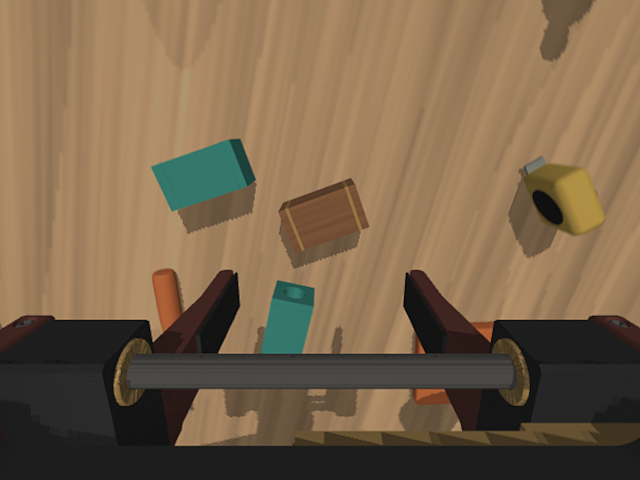

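The foot is the brown block at (324,215). The turquoise blocks at (205,175) and (288,315) and the tape at (565,200) stay clear of it. The allowed directions leave only heading −147° for the drilled end, so I'll turn to put tool x there. The wrist camera should then see that end.

Emit:
{"method": "play_rows", "body": {"plan": "8.78 0 0.36 0 0 0 0;8.78 0 0 0 0 0 -10;8.78 0 0 0 0 0 -10;8.78 0 0 0 0 0 -10;8.78 0 0 0 0 0 -10;8.78 0 0 0 0 0 -10;8.78 0 0 0 0 0 -10;8.78 0 0 0 0 0 -10;8.78 0 0 0 0 0 -10;8.78 0 0 0 0 0 -10;8.78 0 0 0 0 0 -10;8.78 0 0 0 0 0 -9.7;8.78 0 0 0 0 0 0"}}

```text
t: 8.45
ee_pos: [521.5, -17.2, 206.1]
orientation: [-0.878, 3.015, -0.0]
ft_force: [0.2, 0.5, -0.2]
width: 87.8
```

```bash
python3 - <<'E'
from h import *
to([522,-18.5,6])
im=get_image("wrist");save("w3.png",im,(200,100,520,340),2)
E
```

```text
t 8.45 q [-0.056  0.293  1.871  0.     0.976 -2.193] p [521.5 -17.2 206.1] F [ 0.2  0.5 -0.2] w 87.8
x [-0.844 -0.537 -0.001] y [-0.537  0.844 -0.001] z [ 0.001  0.    -1.   ] hdgx -147.54
delta tool cm [ 0.05 -0.13 20.01]
```

View pics/w3.png

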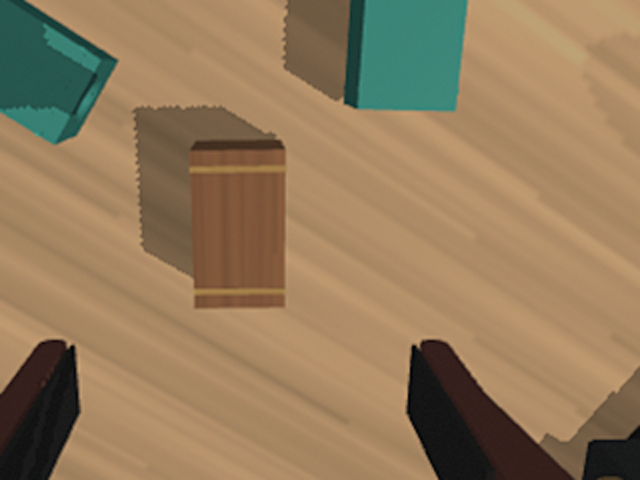

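The crop shows the foot square to the jaws, at crop (238,225). Its −147° end at the top is only a sliver, so I'll check the hole after lifting. Descending now.

Emit:
{"method": "play_rows", "body": {"plan": "8.78 0.05 -0.13 6 0 0 0;8.78 0 0 6 0 0 0;8.78 0 0 5 0 0 0;8.78 0 0 2 0 0 0;8.78 0 0 1 0 0 0;8.78 0 0 0 0 0 0;3 0 0 0 0 0 0;3 0 0 0 0 0 0;3 0 0 0 0 0 0;3 0 0 0 0 0 0;3 0 0 0 0 0 0;3 0 0 0 0 0 0"}}

```text
t: 10.0
ee_pos: [521.5, -18.7, 5.9]
orientation: [-0.884, 3.014, -0.0]
ft_force: [-0.8, -0.4, 4.2]
width: 45.9
```

Emit:
{"method": "play_rows", "body": {"plan": "3 0 0 -3 0 0 0;3 0 0 -6 0 0 0;3 0 0 -6 0 0 0;3 0 0 -6 0 0 0;3 0 0 -3 0 0 0;3 0 0 0 0 0 10;3 0 0 0 0 0 10;3 0 0 0 0 0 10;3 0 0 0 0 0 10;3 0 0 0 0 0 10;3 0 0 0 0 0 10;3 0 0 0 0 0 10;3 0 0 0 0 0 10;3 0 0 0 0 0 10;3 0 0 0 0 0 10;3 0 0 0 0 0 10;3 0 0 0 0 0 10;3 0 0 0 10 0 0;3 0 0 0 10 0 0;3 0 0 0 0 0 0"}}

```text
t: 12.5
ee_pos: [522.4, -18.5, 243.6]
orientation: [-1.985, -2.081, 0.369]
ft_force: [-0.1, 0.6, -1.1]
width: 46.4
```

Emit:
{"method": "play_rows", "body": {"plan": "3 0 0 0 -10 0 0;3 0 0 0 -10 0 0;3 0 0 0 0 10 0;3 0 0 0 0 10 0;3 0 0 0 0 0 0"}}

```text
t: 13.12
ee_pos: [520.4, -20.7, 245.3]
orientation: [-1.986, -2.072, -0.35]
ft_force: [0.1, -0.4, 0.3]
width: 46.1
```

```bash
python3 - <<'E'
from h import *
o,M=st()
def fk(q,s4=1):
    return (R.from_euler("z",q[0])*R.from_euler("y",q[1]+q[2])*R.from_euler("z",s4*q[3])*R.from_euler("y",q[4])*R.from_euler("z",q[5])*R.from_euler("z",np.pi/2)).as_matrix()
print(fk(o["qpos"]).round(3))
E
```

```text
t 13.125 q [-0.258  0.293  1.816  0.363  1.164 -0.467] p [520.4 -20.7 245.3] F [ 0.1 -0.4  0.3] w 46.1
x [-0.04   0.939  0.341] y [0.999 0.042 0.001] z [-0.014  0.341 -0.94 ] hdgx 92.42
[[-0.04   0.999 -0.014]
 [ 0.939  0.042  0.341]
 [ 0.341  0.001 -0.94 ]]
```

```bash
cat >> h.py <<'E'
def chain(q,k):
    d1,a1,L2,L3,e3,L6=k
    r=R.from_euler("z",q[0]); ru=r*R.from_euler("y",q[1]); rf=r*R.from_euler("y",q[1]+q[2])
    rt=rf*R.from_euler("z",q[3])*R.from_euler("y",q[4])*R.from_euler("z",q[5]+np.pi/2)
    w=r.apply([a1,0,d1])+ru.apply([0,0,L2])+rf.apply([e3,0,L3])
    return w+rt.apply([0,0,L6]),rt,w
E
python3 - <<'E'
from h import *
from scipy.optimize import least_squares as ls
D=[eval(l) for l in open("log.txt")]
D.append(([-1.36300866e+00,4.23835367e-01,1.63070067e+00,0,1.08859024,-.01897],[140.42,-608.44,221.9],0))
p0=np.array([350,0,450,450,0,300.])
f=ls(lambda k:np.r_[np.concatenate([chain(d[0],k)[0]-d[1] for d in D]),(k-p0)*.002],p0)
k=f.x;print(k.round(1),np.abs(f.fun).max());np.save("k.npy",k)
lo=[-3,-.9,.09,-1.31,.11,-2.54];hi=[3,2.11,2.58,4.45,2.69,2.54]
for Dg in(0,10,25,45):
    a=np.radians(Dg);z=np.array([np.cos(a),np.sin(a),0]);x=np.array([0,0,1.]);T=R.from_matrix(np.c_[x,np.cross(z,x),z])
    t=np.array([550,-235,160])+19*z
    def c(q):
        p,r,_=chain(q,k);return np.r_[(p-t)/100,(r.inv()*T).as_rotvec()]
    s=ls(c,[-.6,.3,1.9,1.6,1.5,0],bounds=(lo,hi));print(Dg,s.cost.round(5),s.x.round(2),chain(s.x,k)[2].round())
E
```

```text
[366.5   7.3 550.4 487.2  86.5 343.1] 11.912794131642482
0 0.0 [-0.81  1.08  2.23  2.33  1.69 -1.69] [ 226. -235.  160.]
10 0.0 [-0.9   1.05  2.15  2.07  1.6  -1.62] [ 231. -291.  160.]
25 0.0 [-0.97  1.02  2.    1.74  1.55 -1.45] [ 256. -372.  160.]
45 0.0 [-0.97  1.03  1.76  1.4   1.63 -1.23] [ 321. -464.  160.]
```

Emit:
{"method": "play_rows", "body": {"plan": "3 0 0 -2 -3.3 0 9.07;3 0 0 -2 -3.3 0 9.07;3 0 0 0 -3.3 0 9.07;3 0 0 0 -3.3 0 9.07;3 0 0 0 -3.3 0 9.07;3 0 0 0 -3.3 0 9.07;3 0 0 0 -3.3 0 9.07;3 0 0 0 -3.3 0 9.07;3 0 0 0 0 10 0;3 0 0 0 0 10 0;3 0 0 0 0 10 0;3 0 0 0 0 10 0;3 0 0 0 0 10 0;3 0 0 0 0 0 0"}}

```text
t: 14.88
ee_pos: [515.9, -8.2, 276.3]
orientation: [-2.653, -0.403, -1.219]
ft_force: [0.5, -0.2, -0.5]
width: 45.6
```

```bash
python3 - <<'E'
from h import *
to([568,-225,155])
E
```

```text
t 14.875 q [-0.354  0.046  2.318  1.481  0.543 -0.342] p [515.9  -8.2 276.3] F [ 0.5 -0.2 -0.5] w 45.6
x [0.624 0.164 0.764] y [ 0.324 -0.944 -0.061] z [ 0.711  0.286 -0.642] hdgx 14.76
delta tool cm [-9.58 22.9   5.3 ]
```

```bash
cat >> h.py <<'E'
def rot(Dg):
    M=R.from_rotvec(get_obs()["orientation"]).as_matrix();a=np.radians(Dg);z=np.array([np.cos(a),np.sin(a),0]);x=np.array([0,0,1.])
    print("turn deg tool",np.degrees(R.from_matrix(M.T@np.c_[x,np.cross(z,x),z]).as_rotvec()).round(2))
E
python3 -c "
from h import *
rot(15)"
```

```text
turn deg tool [-4.99 40.15 -1.99]
```

Emit:
{"method": "play_rows", "body": {"plan": "3 0 0 0 -1.25 10 -0.5;3 0 0 0 -1.25 10 -0.5;3 0 0 0 -1.25 10 -0.5;3 0 0 0 -1.25 10 -0.5;3 0 0 0 0 0 0;3 0 0 0 0 0 0"}}

```text
t: 15.62
ee_pos: [516.8, 10.2, 273.3]
orientation: [-2.222, -0.33, -1.807]
ft_force: [-0.4, -0.7, -0.7]
width: 45.7
```

```bash
python3 - <<'E'
from h import *
to([568,-225,155]);rot(15)
im=get_image("wrist");save("w4.png",im);im=get_image("top");save("t4.png",im,(220,160,460,340),3)
E
```

```text
t 15.625 q [-0.435  0.43   2.522  2.318  1.244 -1.372] p [516.8  10.2 273.3] F [-0.4 -0.7 -0.7] w 45.7
x [0.202 0.013 0.979] y [ 0.334 -0.941 -0.056] z [ 0.921  0.338 -0.194] hdgx 3.73
delta tool cm [-10.86  24.5   -0.94]
turn deg tool [-4.83 11.35 -2.76]
```

View pics/t4.png

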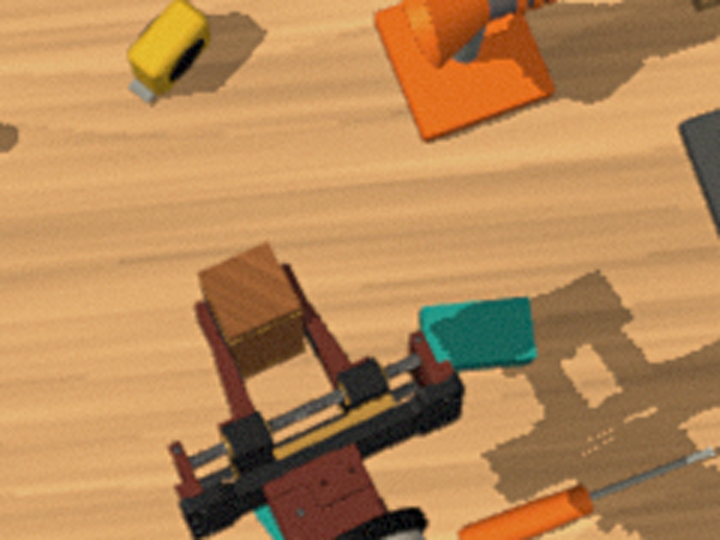

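The top crop shows the foot's upper end at (250,290), and no hole is visible there, which contradicts the stated direction rule. I'll check the depth and then look at the other end.

```bash
python3 - <<'E'
from h import *
im=get_image("top");W=cloud(im)
for v in range(240,276,3): print([ (round(float(W[v,u,2])) if W[v,u,2]==W[v,u,2] else None) for u in range(284,326,3)])
im=get_image("scene");W=cloud(im)
o=get_obs();A=att(im["attitude"]);c=A.T@(o["ee_pos"]-np.array(im["eye"]));u=im["fx"]*c[0]/c[2]+im["cx"];v=im["fy"]*c[1]/c[2]+im["cy"];print(u,v)
u,v=int(u),int(v);save("s4.png",im,(max(u-80,0),max(v-60,0),u+80,v+60),4)
E
```

```text
[1, 4, 1, -2, 0, 2, -1, 3, 0, 1, 3, 0, -3, 2]
[3, -1, -1, 0, -4, 3, 316, 312, 313, 3, -4, 3, -2, -6]
[4, 4, 0, 4, 318, 314, 314, 312, 315, 313, 2, 2, 5, -3]
[-2, -1, 314, 317, 314, 321, 315, 313, 314, 318, 285, 2, 0, -6]
[1, 315, 314, 319, 317, 316, 315, 316, 316, 320, 316, 290, 1, -1]
[-1, 306, 319, 318, 316, 319, 316, 319, 319, 321, 320, 290, 1, 3]
[-1, 278, 316, 321, 319, 318, 317, 320, 318, 320, 320, 322, 291, 2]
[1, 288, 314, 320, 319, 323, 322, 324, 320, 323, 321, 322, 289, 290]
[4, 290, 287, 320, 323, 319, 322, 320, 322, 320, 322, 317, 294, 290]
[-1, 291, 291, 322, 320, 322, 318, 321, 322, 314, 309, 305, 294, 296]
[2, 275, 292, 289, 325, 324, 323, 316, 309, 305, 294, 289, 281, 295]
[-2, 4, 290, 295, 324, 316, 311, 301, 298, 289, 281, 274, 268, 294]
308.7723983377291 151.3822442974387
```

View pics/w4.png

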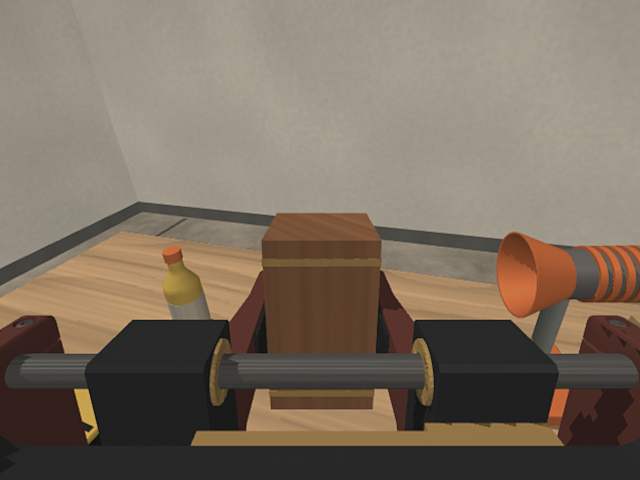

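Depth is flat and the wrist view shows a solid upper end at (320,228), so the hole must be in the lower end. The last joint has room for a half roll about the tool axis, so no regrasp is needed.

Emit:
{"method": "play_rows", "body": {"plan": "3 0 0 0 0 0 10;3 0 0 0 0 0 10;3 0 0 0 0 0 10;3 0 0 0 0 0 10;3 0 0 0 0 0 10;3 0 0 0 0 0 10;3 0 0 0 0 0 10;3 0 0 0 0 0 10;3 0 0 0 0 0 10;3 0 0 0 0 0 10;3 0 0 0 0 0 10;3 0 0 0 0 0 10;3 0 0 0 0 0 10;3 0 0 0 0 0 10;3 0 0 0 0 0 10;3 0 0 0 0 0 10;3 0 0 0 0 0 10;3 0 0 0 0 0 10;3 0 0 0 0 0 0"}}

```text
t: 18.2
ee_pos: [516.7, 8.9, 274.8]
orientation: [-0.261, 1.751, 0.289]
ft_force: [0.2, -0.1, -1.7]
width: 45.8
```

```bash
sed -i 's/x=np.array(\[0,0,1.\])$/x=np.array([0,0,-1.])/' h.py; python3 - <<'E'
from h import *
to([568,-225,155]);rot(15)
im=get_image("top");save("t5.png",im,(240,180,400,300),4)
E
```

```text
t 18.2 q [-0.436  0.43   2.524  2.323  1.249  1.762] p [516.7   8.9 274.8] F [ 0.2 -0.1 -1.7] w 45.8
x [-0.195 -0.016 -0.981] y [-0.331  0.942  0.05 ] z [ 0.923  0.334 -0.189] hdgx -175.25
delta tool cm [ 11.13 -24.34  -0.81]
turn deg tool [  4.6  -11.03  -2.46]
```

View pics/t5.png

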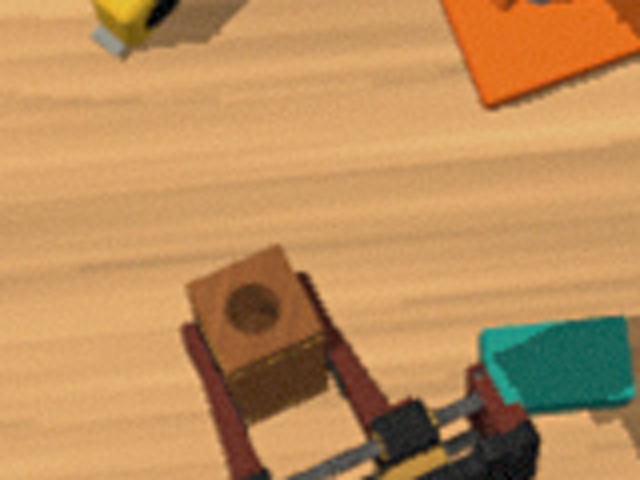

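The hole is clearly in the upper face at crop (253,307). Now the carry to the nozzle.

Emit:
{"method": "play_rows", "body": {"plan": "3 0 -4.8 0 0 0 0;3 0 -4.8 0 0 0 0;3 0 -4.8 0 0 0 0;3 0 -4.8 0 0 0 0;3 0 0 0 2.3 -5.5 -1.2;3 0 0 0 2.3 -5.5 -1.2;3 0 0 0 0 0 0;3 0 0 0 0 0 0"}}

```text
t: 19.25
ee_pos: [580.1, -172.0, 263.2]
orientation: [-0.204, 1.565, 0.208]
ft_force: [-0.6, -0.4, -0.6]
width: 45.9
```

```bash
python3 - <<'E'
from h import *
to([568,-225,170]);rot(15)
im=get_image("wrist");print(im["eye"])
E
```

```text
t 19.25 q [-0.763  0.667  2.257  2.105  1.455  1.76 ] p [ 580.1 -172.   263.2] F [-0.6 -0.4 -0.6] w 45.9
x [-0.005  0.002 -1.   ] y [-0.259  0.966  0.003] z [ 0.966  0.259 -0.004] hdgx 158.38
delta tool cm [ 9.32 -4.83 -2.5 ]
turn deg tool [ 0.02 -0.23 -0.17]
[ 422.81539401 -213.04758143  184.69823838]
```

Emit:
{"method": "play_rows", "body": {"plan": "3 2.4 -1.2 -0.6 0 0 0;3 2.4 -1.2 -0.6 0 0 0;3 2.4 -1.2 -0.6 0 0 0;3 2.1 -1.2 -0.7 0 -0.2 -0.2;3 0 0 0 0 0 0;3 0 0 0 0 0 0;3 0 0 0 0 0 0"}}

```text
t: 20.18
ee_pos: [567.9, -224.1, 170.9]
orientation: [-0.205, 1.56, 0.205]
ft_force: [-0.3, -0.0, -1.1]
width: 45.7
```

```bash
python3 - <<'E'
from h import *
to([568,-225,170]);rot(15)
im=get_image("top");W=cloud(im);save("t6.png",im,(330,130,570,310),3)
d=np.load("top.npz")["p"].astype(int)
m=(W[...,2]>195)&(W[...,2]<225)&(np.hypot(W[...,0]-550,W[...,1]+230)<38)
r=cv2.minAreaRect(W[m][:,:2].astype(np.float32));zz=np.median(W[m][:,2]);print("foot top",r,zz)
c=np.array([*r[0],zz]);print("dist to mouth",np.linalg.norm(c-[609,-345,170]))
q=W[m];A=np.c_[q[:,:2],np.ones(len(q))];print("tilt of top face deg",np.degrees(np.linalg.lstsq(A,q[:,2],rcond=None)[0][:2]))
for n,(u,v) in dict(tape=(276,177),glue=(162,207),driver=(398,334)).items(): print(n,np.abs(im["pixels"][v-12:v+12,u-12:u+12].astype(int)-d[v-12:v+12,u-12:u+12]).mean())
im=get_image("scene");save("s6.png",im)
E
```

```text
t 20.175 q [-0.876  0.905  2.154  2.002  1.537  1.646] p [ 567.9 -224.1  170.9] F [-0.3 -0.  -1.1] w 45.7
x [ 0.001  0.    -1.   ] y [-0.259  0.966 -0.   ] z [0.966 0.259 0.001] hdgx 2.73
delta tool cm [ 0.09 -0.09 -0.01]
turn deg tool [-0.01  0.07  0.02]
foot top ((551.0414428710938, -226.160400390625), (47.02002716064453, 47.505062103271484), 15.784143447875977) 210.3020294314813
dist to mouth 138.22553438521132
tilt of top face deg [ 1.67593704 -0.58220372]
tape 5.602430555555555
glue 5.30787037037037
driver 5.684027777777778
```

View pics/t6.png

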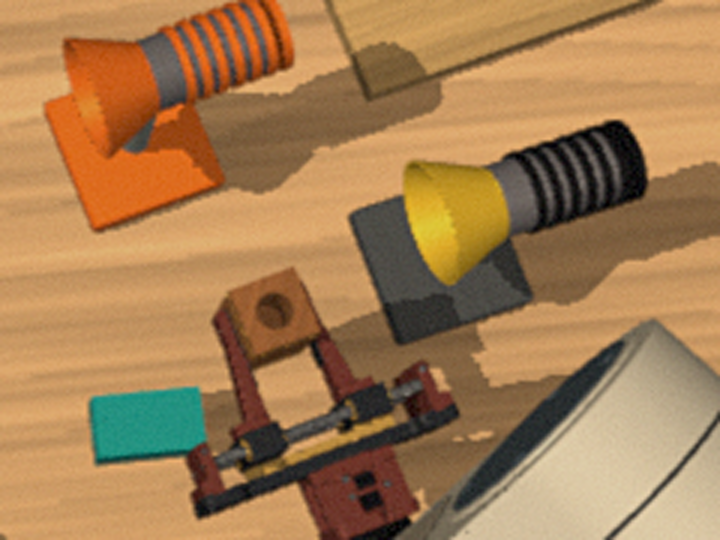

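View pics/s6.png

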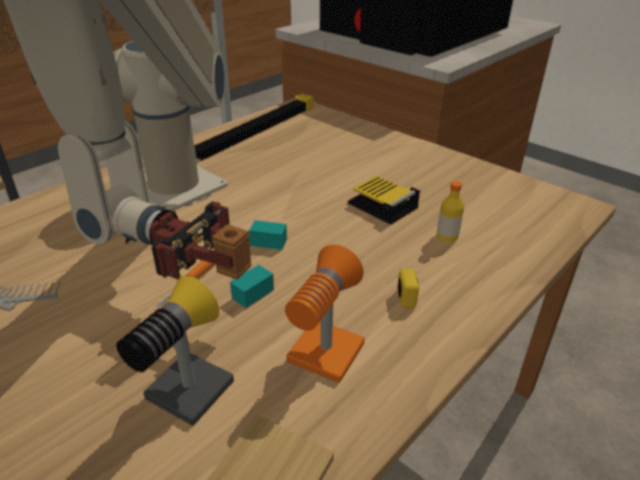

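The hole faces up (top crop (274,311)) in front of the yellow nozzle, with clear space around the gripper. I'll move about 15 mm closer for distance margin, then hand in.

Emit:
{"method": "play_rows", "body": {"plan": "3 0 -0.8 0 0 0 0;3 0 -0.7 0 0 0 0;3 0 0 0 0 0 0;3 0 0 0 0 0 0;3 0 0 0 0 0 0;3 0 0 0 0 0 0"}}

```text
t: 21.02
ee_pos: [571.5, -238.9, 169.6]
orientation: [-0.204, 1.561, 0.206]
ft_force: [-0.4, 1.0, -0.7]
width: 45.8
```

```bash
python3 - <<'E'
from h import *
o,M=st();h=o["ee_pos"]-19*M[:,2]-40*M[:,0];print("hole",h,"dist",np.linalg.norm(h-[609,-345,170]),np.abs(o["qvel"]).max())
close_job()
E
```

```text
t 21.025 q [-0.892  0.906  2.126  1.986  1.527  1.672] p [ 571.5 -238.9  169.6] F [-0.4  1.  -0.7] w 45.8
x [ 0.     0.001 -1.   ] y [-0.258  0.966  0.001] z [0.966 0.258 0.001] hdgx 76.66
hole [ 553.13267532 -243.89816418  209.56720506] dist 122.09956138000796 0.0017138638020815524
the job is handed in; nothing more can be done
```

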